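# Switch on the soldering bench in order

## Robot

A 7-joint arm with a two-finger parallel gripper is mounted at the origin on the work surface. World frame = base frame: x ahead of the robot, y to its left, z up, the work surface at z = 0. Lengths are in m, angles in rad, forces in N, time in s.
With the tool pointing down it reaches from about 0.425 to 0.875 m from the base axis. Payload 8.4 kg.
Tool frame: the origin (TCP) lies on the centre line of the jaws, within the pads' length; the fingertips stand 14 mm ahead of it and the grasp point (between the pads) lies 5 mm behind it; z points along the fingers, y is the line along which they close (so a half turn about z gives the same grasp; the last joint's range is limited). The gripper opens to 85 mm and grips with 20 to 120 N. Pads are 22 mm wide; open, the fingers measure 114 mm over their backs; the gripper's body (76 mm by 85 mm) begins 54 mm behind the grasp point. The pads swing forward as they close: fully open they stand 13 mm farther back than shut.
Start: joints at [1.005, 0.333, 0.04, 1.465, -0.013, 1.343, -0.059], TCP at [0.292, -0.58, 0.245] pointing down, gripper open.
Joint ranges: [-2.58, 2.58], [-0.38, 2.09], [-1.3, 1.39], [0.25, 2.4], [-1.5, 4.64], [0.08, 2.09], [-2.65, 2.65]. Speed limits (rad/s): [2.22, 2.22, 2.79, 2.79, 3.14, 3.14, 3.14].

## Interface

Orientations are given as a unit quaternion [x, y, z, w].
In Python, from cell import observe, snapshot, sign_off, trace, spot_point gives the robot as it stands. The module is installed in compiled form; this text tells all that it offers.
- The arm moves only by the tool move_arm, never from a script. Its argument "increments" is text: rows parted by semicolons, each of 5 numbers parted by spaces: the opening, from -1 (shut) to 1 (fully open), so that 0 is half open, then the shift along the world's x, y, z each as a share of 0.1 m, from -1 to 1, then the turn about the world's z as a share of 45 degrees, from -1 to 1. A call has 1 to 10 rows; each row is the pose to reach, as a shift and turn from the pose commanded when the call began; what a row does not reach only later rows make up. A row lasts 1/10 s, in which the tool goes at most 50 mm and 8.59 degrees, less where a joint would pass 70% of its speed; a pose out of reach is approached as far as the arm can. A call with a number of a shift or a turn outside -1 to 1 is refused whole. A call with a gripper value outside its range is refused whole. The fingers move at their own pace and stop on an object; the grip force is fixed at half the most. Time passes only in rows, so rows that repeat a pose let the fingers close. It gives the time, the measured TCP pose, the force, the opening and the grip force at its end, in the units of the state.
- observe(): the state, without advancing time (a new reading comes with each control period).
- snapshot(name): name is "scene" or "side" or "wrist"; returns a dict with "frame" (420x560x3 uint8, red, green, blue), "range_z" (420x560 float32, m along the optical axis (not along the pixel's ray), 0 where there is no reading), "vertical_fov" (degrees; the focal length in pixels is half the picture's height over the tangent of half this angle, whatever the lens; pixels are square), "cx", "cy" (the principal point, pixels), "view" (4x4, takes a point from world to camera coordinates); the wrist camera has in their place "hand_eye" (4x4, takes a point from camera to tool coordinates, whose origin is the TCP and whose axes are the flange's). Camera axes: x right, y up, looking along -z (the intrinsics and any distortion apply to the point x, -y, -z); pixel columns grow to the right and rows downward; lengths in m; the calibration is good to about 2 mm. A picture is of the moment at which its call begins: read the wrist's pose just before it.
- sign_off(): hands the job in; it is judged then, once.
Trained networks look in a picture, given as the dict that the camera call returned (one of the last four; its "shot" number tells which), for a name from the list of things; names that differ only in an ending like _2 or _b are one class to them, and where a whole thing is asked for, a point or a joint stands for the part that bears it (a point fixed in the world has none). Each returns a list of dicts, best first, with "conf" (0 to 1); they miss things now and then, are a little off and sometimes report something else, mostly with a low value. They report only what shows in the picture. A call takes as long as a camera call. They do not tell look-alikes from the thing itself.
- trace(picture, name): "mask" (420x560 bool, what is visible of it) and "location" ([row, column] in pixels, amid what is visible of it).
- spot_point(picture, name): "location" ([row, column] in pixels: a listed point, or the origin of a listed thing).
The state is a dict: "clock": time; "q": joint angles; "qvel": joint speeds; "effort": joint torques, N m; "ee_pos": TCP position; "ee_rot": TCP orientation; "contact_force": force on the tool from outside, world axes, zero at the start; "wrist_torque": the same for the moment, N m; "width": opening from 0.0 (shut) to 1.0 (fully open); "finger_force": force on a finger pad.
Only numpy, scipy, OpenCV 4.12 (cv2) and the standard library are available. Lean on these libraries where they do the work, as an engineer would, in place of code of your own. Each camera call takes 0.05 s, during which the arm holds its last target. There are 200 camera calls.

## Task

Switch the soldering bench on by pressing three push keys with a fingertip, in this order: first the power strip, then the soldering station, last the tip thermometer. Press each key lightly, straight down until it stays down, and let go of it again. Do not lift or shove the three devices, and leave everything else on the bench where it is.

Things in the scene. Friction and masses are not known exactly. Their poses are not given: they have to be found in the camera images.
- strip: White plastic power strip, 240 mm long (x) by 62 mm wide by 42 mm high, 0.6 kg, loose on the bench, with three round sockets along its top and one round black push key near its -x end, 85 mm from the middle. The body's origin is the centre of its underside; x runs along its length, z up.
- strip_key (a joint): Push key of the power strip, a black cap 26 mm across. 0 m = up (off, at the start), 0.006 m = fully down (on); counts as on from 0.004 m. It slides straight down against about 2.5 N of friction and stays down when let go.
- strip_key_top (a point): Centre of the top face of the power strip's key, 60 mm above the bench when up; it stands 18 mm proud of the strip and moves with the cap. The cap sits on a soft spring (1.2 N/mm, up to 7 mm): the fingertip sinks about 2 mm, then the key goes down 6 mm, then the cap gives a few mm more and springs back when let go. Pushing the top 9 to 12 mm down, or until 5 to 6 N, switches it on.
- station: Soldering station, a blue steel box 120 mm (x) by 140 mm (y) by 90 mm high with a metal panel on top, 1.8 kg, loose on the bench. On the panel stand a grey dial (42 mm across, 16 mm high, 34 mm to the -y side of the middle; not part of this job) and a round black push key 36 mm to the +y side. Origin: centre of its underside; z up.
- station_key (a joint): Push key of the soldering station, a black cap 26 mm across. 0 m = up (off, at the start), 0.006 m = fully down (on); counts as on from 0.004 m. It slides straight down against about 2.5 N of friction and stays down when let go.
- station_key_top (a point): Centre of the top face of the station's key, 108 mm above the bench when up; it stands 18 mm proud of the panel and moves with the cap. The cap sits on a soft spring (1.2 N/mm, up to 7 mm): the fingertip sinks about 2 mm, then the key goes down 6 mm, then the cap gives a few mm more and springs back when let go. Pushing the top 9 to 12 mm down, or until 5 to 6 N, switches it on.
- tester: Tip thermometer, a flat cream-white box 130 mm (x) by 80 mm (y) by 30 mm high, 0.4 kg, lying loose on the bench, with a metal face, a display window towards +x and one round black push key 36 mm to the -x side of the middle. The body's origin is the centre of its underside; x runs along its length, z up.
- tester_key (a joint): Push key of the tip thermometer, a black cap 22 mm across. 0 m = up (off, at the start), 0.006 m = fully down (on); counts as on from 0.004 m. It slides straight down against about 2.5 N of friction and stays down when let go.
- tester_key_top (a point): Centre of the top face of the thermometer's key, 48 mm above the bench when up; it stands 18 mm proud of the face and moves with the cap. The cap sits on a soft spring (1.2 N/mm, up to 7 mm): the fingertip sinks about 2 mm, then the key goes down 6 mm, then the cap gives a few mm more and springs back when let go. Pushing the top 9 to 12 mm down, or until 5 to 6 N, switches it on.
- spool: Wooden-coloured solder spool standing on end, 50 mm across, 46 mm high, loose bystander. Origin: centre of its underside.
- cup: Small open steel cup, 50 mm across, 50 mm high, loose bystander. Origin: centre of its underside.
- screwdriver: Screwdriver with black handle, 170 mm long, lying at the far edge of the bench, bystander. Its length is its x axis, handle to -x.
- cutters: Side cutters with black grips, about 150 mm long, lying at the far edge of the bench, bystander. Length along its x axis.
Things that resemble listed ones, but are neither listed nor needed, are in the scene too. Leave any green or yellow look-alike of the strip alone.

How it is judged:
By the outcome, as a careful person would: the job done as asked, in the order asked, and still so for the second after the job is handed in, with the robot touching nothing.
It also fails if it takes over 56 s, if anything falls off the work surface, if the arm or the gripper's body presses on something with over 40 N, if the wrist force passes 120 N, or if a joint passes its speed limit or range.

## Working session

There is one attempt and no reset: what is moved stays moved. The work goes in short steps, Python scripts to look and compute and a tool call to move; the robot and the scene stay as the last step left them, time stands still between calls to the robot, and variables do not carry over. Pictures are saved under pics/ and viewed, at most 10 in all, crops included, and the job is handed in when it is done.

Besides the shell and the picture viewer there is one more tool, called after "Call:" as name(argument=value, ...) on one line, values as JSON. move_arm: Moves the arm, as the interface text tells. Shift numbers are shares of 0.1 m and turn numbers shares of 45 degrees, none past 1 either way. Its arguments: {"type":"object","properties":{"increments":{"type":"string"}},"required":["increments"]}

```bash
mkdir -p pics; cat > h.py <<'E'
import numpy as np, cv2
from cell import *
def world(p,r,c,T=None,z=None):
    f=210/np.tan(np.radians(p["vertical_fov"])/2)
    r0,c0=int(round(r)),int(round(c))
    w=p["range_z"][max(r0-2,0):r0+3,max(c0-2,0):c0+3]; w=w[w>0]
    d=np.median(w) if len(w) else np.nan
    x=np.array([(c-p["cx"])/f,-(r-p["cy"])/f,-1])
    M=np.linalg.inv(p["view"]) if T is None else T
    if z is not None: d=(z-M[2,3])/(M[:3,:3]@x)[2]
    return M[:3,:3]@(x*d)+M[:3,3]
def wristT(o,p):
    from scipy.spatial.transform import Rotation as R
    T=np.eye(4);T[:3,:3]=R.from_quat(o["ee_rot"]).as_matrix();T[:3,3]=o["ee_pos"]
    return T@p["hand_eye"]
def save(n,p): cv2.imwrite(f"pics/{n}.png",p["frame"][...,::-1])
E
python3 - <<'E'
from h import *
for cam in ("scene","side"):
    p=snapshot(cam); save(cam,p); print(cam,p["vertical_fov"],p["cx"],p["cy"],[k for k in p])
    for n in ("strip_key_top","station_key_top","tester_key_top"):
        for d in spot_point(p,n)[:3]:
            r,c=d["location"]; print(n,round(d["conf"],2),np.round([r,c]),world(p,r,c).round(3))
    for n in ("strip","station","tester"):
        for d in trace(p,n)[:3]:
            r,c=d["location"]; print(n,round(d["conf"],2),np.round([r,c]),world(p,r,c).round(3))
o=observe(); print(o["clock"],o["ee_pos"],o["ee_rot"],o["contact_force"])
E
```

```text
scene 54.03967896300057 277.21798148178385 216.1474757906571 ['frame', 'range_z', 'vertical_fov', 'cx', 'cy', 'view', 'shot']
strip_key_top 0.66 [230. 289.] [0.517 0.021 0.057]
strip_key_top 0.6 [279. 469.] [0.198 0.369 0.059]
strip_key_top 0.46 [187. 279.] [ 0.454 -0.164  0.053]
station_key_top 0.64 [304. 342.] [0.547 0.323 0.108]
tester_key_top 0.51 [177. 227.] [ 0.579 -0.294  0.045]
strip 0.89 [251. 259.] [0.619 0.045 0.041]
strip 0.89 [321. 474.] [0.268 0.458 0.043]
strip 0.7 [139. 267.] [ 0.358 -0.452  0.042]
station 0.58 [310. 329.] [0.574 0.313 0.091]
tester 0.88 [189. 217.] [ 0.623 -0.266  0.031]
side 51.094122758066014 284.0480628028784 206.8738781643485 ['frame', 'range_z', 'vertical_fov', 'cx', 'cy', 'view', 'shot']
strip_key_top 0.45 [216. 274.] [ 0.546 -0.036  0.02 ]
strip_key_top 0.44 [194. 313.] [ 0.455 -0.167  0.055]
strip_key_top 0.39 [345. 321.] [0.194 0.369 0.06 ]
station_key_top 0.52 [274. 219.] [0.539 0.322 0.108]
tester_key_top 0.42 [165. 298.] [ 0.587 -0.32   0.035]
strip 0.86 [366. 290.] [0.244 0.453 0.046]
strip 0.85 [163. 368.] [ 0.336 -0.452  0.043]
strip 0.8 [221. 254.] [0.587 0.035 0.044]
station 0.59 [272. 229.] [0.526 0.292 0.091]
tester 0.63 [170. 290.] [ 0.604 -0.281  0.032]
0.7 [ 0.29247864 -0.58044609  0.24533095] [ 9.72887822e-01  2.31277507e-01 -2.17210349e-05 -5.77130884e-07] [-0.30084927  0.58551534 -1.57334526]
```

View pics/scene.png

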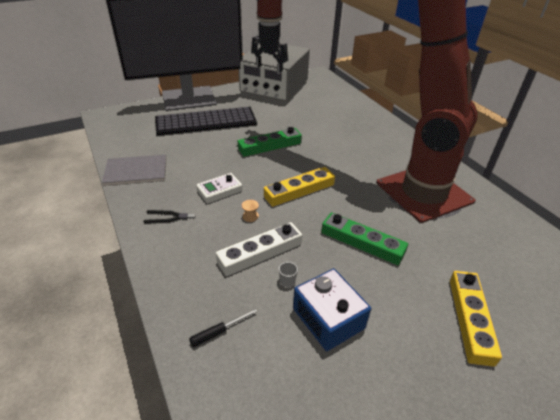

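View pics/side.png

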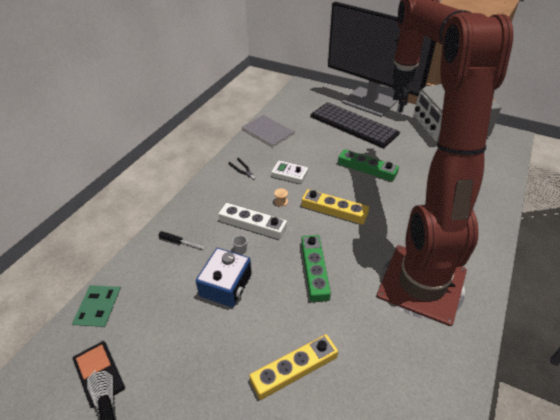

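Candidates for the strip in the scene picture (col,row): green (270,141), yellow (300,186), white (259,248), green (365,237) and yellow (474,315). Only the white one fits, with its key at (287,230). The station is the blue box at (331,305), with the key at (342,305) and the dial at (324,283). The thermometer is at (219,187), with its key at (229,178). I'll shut the fingers and start moving while I confirm this with a crop.

```bash
python3 - <<'E'
import cv2
a=cv2.imread("pics/scene.png")[150:350,170:390]
cv2.imwrite("pics/crop.png",cv2.resize(a,None,fx=3,fy=3,interpolation=cv2.INTER_CUBIC)[:600])
E
```

```text
(no output)
```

View pics/crop.png

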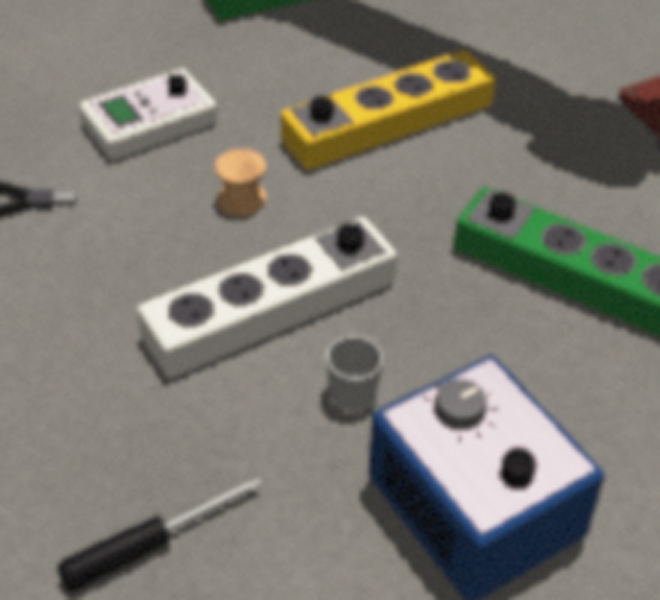

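Call:
move_arm(increments="-1 0.4 0.5 0 0; -1 0.8 1 0 0; -1 0.8 1 0 0; -1 0.8 1 0 0")

```text
clock: 1.1
ee_pos: [0.3768, -0.4761, 0.2457]
ee_rot: [0.972, 0.235, 0.001, -0.0]
contact_force: [-0.1, 0.3, -0.6]
width: 0.329
finger_force: 0.0
```

Call:
move_arm(increments="-1 0.4 0.5 0 0; -1 0.8 1 0 0; -1 0.8 1 0 0; -1 0.8 1 0 0")

```text
clock: 1.5
ee_pos: [0.4557, -0.3765, 0.2455]
ee_rot: [0.972, 0.234, 0.001, -0.0]
contact_force: [-0.1, -0.2, 0.6]
width: 0.002
finger_force: 0.0
```

The crop shows the white strip with its key at crop (350,238), the cream thermometer key at (178,85), and the station key at (518,466), away from the grey dial. All three match the descriptions. Next I'll take a wrist look near the thermometer on the way past.

Call:
move_arm(increments="-1 0.4 0.5 0 0; -1 0.6 1 0 0; -1 0.6 1 0 0; -1 0.6 1 0 0")

```text
clock: 1.9
ee_pos: [0.5137, -0.2783, 0.2454]
ee_rot: [0.972, 0.233, 0.0, -0.0]
contact_force: [0.3, -0.9, -0.9]
width: 0.002
finger_force: 0.0
```

```bash
cat > w.py <<'E'
from h import *
import sys
n,z,nm=sys.argv[1],float(sys.argv[2]),sys.argv[3]
o=observe();p=snapshot("wrist");T=wristT(o,p);save(nm,p)
print(o["ee_pos"],[k for k in p])
for d in spot_point(p,n)[:4]:
    r,c=d["location"]; print(n,round(d["conf"],2),np.round([r,c]),world(p,r,c,T).round(4),world(p,r,c,T,z).round(4))
# dark caps: pixels whose height is close to the cap top
f=210/np.tan(np.radians(p["vertical_fov"])/2)
C,R_=np.meshgrid(np.arange(560),np.arange(420)); D=p["range_z"]
P=np.stack([(C-p["cx"])/f*D,-(R_-p["cy"])/f*D,-D],-1)@T[:3,:3].T+T[:3,3]
m=((abs(P[...,2]-z)<.006)&(D>0)&(p["frame"].max(-1)<90)).astype(np.uint8)
k,l,s,cc=cv2.connectedComponentsWithStats(m)
for i in range(1,k):
    if s[i,4]>60: q=P[l==i]; print("blob",s[i],np.median(q,0).round(4),(q[:,:2].min(0)+q[:,:2].max(0))/2,np.ptp(q[:,:2],0).round(3))
E
python3 w.py tester_key_top .048 wt
```

```text
[ 0.51365823 -0.27830222  0.24541336] ['frame', 'range_z', 'vertical_fov', 'cx', 'cy', 'hand_eye', 'shot']
tester_key_top 0.87 [138. 319.] [ 0.572  -0.2945  0.048 ] [ 0.572  -0.2945  0.048 ]
blob [  0  21  17  32 289] [ 0.5227 -0.0019  0.0483] [0.52001941 0.00445867] [0.026 0.019]
blob [308 128  21  20 316] [ 0.5724 -0.2942  0.0478] [ 0.57287846 -0.29454463] [0.019 0.02 ]
blob [ 137  158   59   51 1048] [ 0.4665 -0.1741  0.0429] [ 0.45605451 -0.17655168] [0.05  0.048]
blob [129 223  17  14  95] [ 0.399  -0.1667  0.0434] [ 0.39878884 -0.16763474] [0.02  0.012]
```

View pics/wt.png

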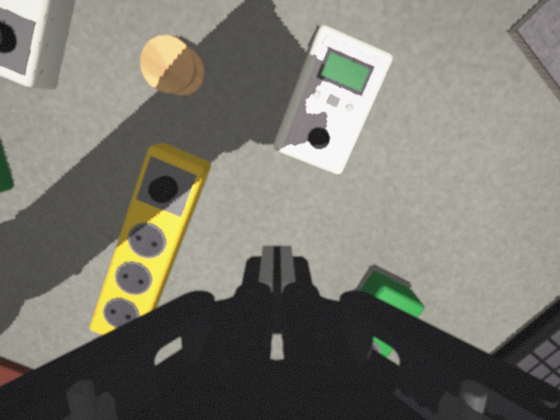

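The wrist view shows the thermometer's key at pixel (319,138), world (0.5725, -0.294, 0.048), which agrees with the listed height. Next is the strip.

Call:
move_arm(increments="-1 -0.1 0.5 0 0; -1 -0.2 1 0 0; -1 -0.2 1 0 0")

```text
clock: 2.3
ee_pos: [0.4917, -0.1765, 0.2457]
ee_rot: [0.972, 0.233, 0.0, -0.001]
contact_force: [-0.1, 0.2, 1.3]
width: -0.001
finger_force: 0.0
```

Call:
move_arm(increments="-1 0 0.5 0 0; -1 0 1 0 0; -1 0 1 0 0; -1 0 1 0 0")

```text
clock: 2.7
ee_pos: [0.4924, -0.0817, 0.2456]
ee_rot: [0.973, 0.231, 0.0, 0.0]
contact_force: [-0.1, -0.7, -0.2]
width: -0.007
finger_force: 0.0
```

```bash
python3 w.py strip_key_top .060 ws
```

```text
[ 0.49239265 -0.08168217  0.24555901] ['frame', 'range_z', 'vertical_fov', 'cx', 'cy', 'hand_eye', 'shot']
strip_key_top 0.92 [257. 348.] [ 0.4564 -0.1834  0.0599] [ 0.4564 -0.1833  0.06  ]
strip_key_top 0.86 [245. 123.] [0.3632 0.0321 0.0598] [0.3633 0.0321 0.06  ]
strip_key_top 0.77 [115. 204.] [0.5216 0.0084 0.0601] [0.5216 0.0084 0.06  ]
blob [190 103  28  29 619] [0.5192 0.0083 0.0598] [0.51902473 0.00874196] [0.025 0.025]
blob [113 228  26  25 496] [0.3694 0.0318 0.0597] [0.36772149 0.03245407] [0.026 0.025]
blob [330 243  24  23 412] [ 0.4572 -0.1758  0.0598] [ 0.45665316 -0.17650276] [0.024 0.024]
```

View pics/ws.png

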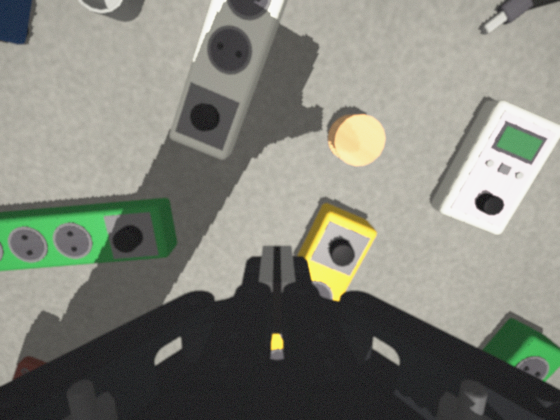

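The wrist view shows the white strip's key at pixel (205,117), world (0.5195, 0.0085, 0.060). The height is right and the cap measures 25 mm across. I'll go above it and descend.

Call:
move_arm(increments="-1 0.14 0.45 -0.3 0; -1 0.27 0.89 -0.7 0; -1 0.27 0.89 -0.9 0; -1 0.27 0.89 -0.9 0; -1 0.27 0.89 -0.9 0")

```text
clock: 3.3
ee_pos: [0.5195, 0.0064, 0.1553]
ee_rot: [0.973, 0.23, -0.001, 0.0]
contact_force: [-0.2, -0.4, 0.4]
width: -0.003
finger_force: 0.0
```

Call:
move_arm(increments="-1 0 0 -0.3 0; -1 0 0 -0.55 0; -1 0 0 -0.7 0; -1 0 0 -0.7 0; -1 0 0 -0.7 0; -1 0 0 -0.7 0")

```text
clock: 3.9
ee_pos: [0.5207, 0.0077, 0.0872]
ee_rot: [0.973, 0.231, 0.001, 0.0]
contact_force: [-0.1, -0.2, 0.5]
width: -0.002
finger_force: 0.0
```

Call:
move_arm(increments="-1 0 0 -0.04 0; -1 0 0 -0.08 0; -1 0 0 -0.12 0; -1 0 0 -0.14 0; -1 0 0 -0.14 0; -1 0 0 -0.14 0")

```text
clock: 4.5
ee_pos: [0.5196, 0.0086, 0.0714]
ee_rot: [0.973, 0.231, 0.0, -0.0]
contact_force: [0.2, -0.4, 1.0]
width: 0.0
finger_force: 0.8
```

Call:
move_arm(increments="-1 0 0 -0.02 0; -1 0 0 -0.04 0; -1 0 0 -0.06 0; -1 0 0 -0.07 0; -1 0 0 -0.07 0; -1 0 0 -0.07 0")

```text
clock: 5.1
ee_pos: [0.5196, 0.0085, 0.0644]
ee_rot: [0.973, 0.231, 0.0, 0.0]
contact_force: [-0.5, -0.2, 4.9]
width: 0.003
finger_force: 2.2
```

Call:
move_arm(increments="-1 0 0 -0.01 0; -1 0 0 -0.01 0; -1 0 0 -0.01 0")

```text
clock: 5.4
ee_pos: [0.5196, 0.0086, 0.0635]
ee_rot: [0.973, 0.231, 0.0, 0.0]
contact_force: [-0.5, -1.3, 5.8]
width: -0.0
finger_force: 2.8
```

Call:
move_arm(increments="-1 0 0 0.1 0; -1 0 0 0.3 0; -1 0 0 0.6 0; -1 0 0 1 0; -1 0 0 1 0; -1 0 0 1 0")

```text
clock: 6.0
ee_pos: [0.5198, 0.0087, 0.1643]
ee_rot: [0.973, 0.231, 0.001, 0.0]
contact_force: [-0.3, 0.9, 0.0]
width: 0.004
finger_force: 0.0
```

Call:
move_arm(increments="-1 -0.2 0.4 0.3 0; -1 -0.35 0.8 0.5 0; -1 -0.35 1 0.7 0; -1 -0.35 1 0.7 0; -1 -0.35 1 0.7 0")

```text
clock: 6.5
ee_pos: [0.4841, 0.1083, 0.2323]
ee_rot: [0.973, 0.232, -0.001, 0.0]
contact_force: [0.8, -1.0, -0.6]
width: 0.001
finger_force: 0.0
```

```bash
python3 w.py strip_key_top .054 w2; python3 w.py station_key_top .108 w3
```

```text
[0.48407723 0.10829212 0.23233825] ['frame', 'range_z', 'vertical_fov', 'cx', 'cy', 'hand_eye', 'shot']
strip_key_top 0.86 [327. 503.] [ 0.4566 -0.1777  0.0599] [ 0.4548 -0.1839  0.054 ]
strip_key_top 0.82 [197. 384.] [0.521  0.0108 0.0541] [0.521  0.0108 0.054 ]
strip_key_top 0.72 [ 45. 153.] [0.5464 0.239  0.1066] [0.5466 0.2596 0.054 ]
blob [184   0  42 124 439] [0.5558 0.2147 0.0541] [0.55260907 0.21449757] [0.108 0.011]
blob [369 186  27  26 519] [0.5194 0.0108 0.0537] [0.51952563 0.00975257] [0.024 0.026]
blob [483 311  31  26 426] [ 0.4576 -0.1704  0.0585] [ 0.45626247 -0.17606873] [0.025 0.026]
[0.48398085 0.10703493 0.23166542] ['frame', 'range_z', 'vertical_fov', 'cx', 'cy', 'hand_eye', 'shot']
blob [ 26   0  35  12 263] [0.5367 0.3123 0.1074] [0.53847363 0.31498345] [0.012 0.018]
blob [139   9  29  52 134] [0.5517 0.234  0.1035] [0.55130523 0.23762261] [0.036 0.014]
```

View pics/w3.png

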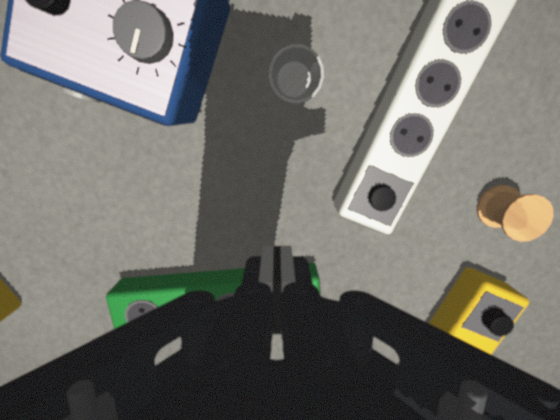

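The strip key now stands at 0.054 m, 6 mm down, so it is on. The station's key is cut off at the top left (45,5), so I'll move closer and look again.

Call:
move_arm(increments="-1 -0.15 0.5 0.15 0; -1 -0.3 1 0.3 0; -1 -0.3 1 0.3 0; -1 -0.3 1 0.3 0")

```text
clock: 7.1
ee_pos: [0.4541, 0.2097, 0.2632]
ee_rot: [0.973, 0.233, -0.0, -0.0]
contact_force: [-0.3, -0.8, -0.8]
width: -0.003
finger_force: 0.0
```

```bash
python3 w.py station_key_top .108 w4
```

```text
[0.45407934 0.20971627 0.2632207 ] ['frame', 'range_z', 'vertical_fov', 'cx', 'cy', 'hand_eye', 'shot']
station_key_top 0.9 [ 31. 206.] [0.5449 0.3184 0.1079] [0.5449 0.3184 0.108 ]
station_key_top 0.16 [ 70. 258.] [0.5394 0.2715 0.0908] [0.538  0.2697 0.108 ]
blob [190  13  32  37 891] [0.5444 0.3187 0.1078] [0.5442054  0.31920413] [0.025 0.024]
blob [ 263   41   47   51 1694] [0.5518 0.251  0.1059] [0.55048417 0.25019361] [0.038 0.038]
```

The station key is at (0.5443, 0.319, 0.108), 70 mm from the dial as described.

Call:
move_arm(increments="-1 0.45 0.5 0 0; -1 0.9 1 0 0; -1 0.9 1 0 0; -1 0.9 1 0 0")

```text
clock: 7.6
ee_pos: [0.5468, 0.3089, 0.2602]
ee_rot: [0.973, 0.231, -0.002, -0.001]
contact_force: [-1.2, 0.4, 0.3]
width: 0.0
finger_force: 0.0
```

Call:
move_arm(increments="-1 0 0.1 -0.3 0; -1 0 0.1 -0.6 0; -1 0 0.1 -0.9 0; -1 0 0.1 -1 0; -1 0 0.1 -1 0")

```text
clock: 8.1
ee_pos: [0.5444, 0.3162, 0.1616]
ee_rot: [0.973, 0.23, -0.002, 0.001]
contact_force: [0.2, 0.5, -0.4]
width: -0.001
finger_force: 0.0
```

Call:
move_arm(increments="-1 0 0 -0.15 0; -1 0 0 -0.3 0; -1 0 0 -0.3 0; -1 0 0 -0.3 0; -1 0 0 -0.3 0")

```text
clock: 8.6
ee_pos: [0.5447, 0.3189, 0.1339]
ee_rot: [0.973, 0.231, 0.0, -0.0]
contact_force: [-0.0, -0.4, 0.1]
width: -0.004
finger_force: 0.0
```

Call:
move_arm(increments="-1 0 0 -0.04 0; -1 0 0 -0.08 0; -1 0 0 -0.12 0; -1 0 0 -0.14 0; -1 0 0 -0.16 0; -1 0 0 -0.18 0; -1 0 0 -0.2 0; -1 0 0 -0.2 0; -1 0 0 -0.2 0")

```text
clock: 9.5
ee_pos: [0.5445, 0.3186, 0.1135]
ee_rot: [0.973, 0.231, 0.0, -0.0]
contact_force: [-0.5, -0.8, 3.2]
width: -0.003
finger_force: 1.6
```

Call:
move_arm(increments="-1 0 0 -0.01 0; -1 0 0 -0.02 0; -1 0 0 -0.02 0; -1 0 0 -0.02 0")

```text
clock: 9.9
ee_pos: [0.5446, 0.3186, 0.1115]
ee_rot: [0.973, 0.231, 0.0, -0.0]
contact_force: [-1.6, -0.8, 5.0]
width: 0.0
finger_force: 2.8
```

Call:
move_arm(increments="-1 0 0 0.1 0; -1 0 0 0.3 0; -1 0 0 0.6 0; -1 0 0 1 0; -1 0 0 1 0")

```text
clock: 10.4
ee_pos: [0.5462, 0.3204, 0.2174]
ee_rot: [0.973, 0.231, 0.004, -0.001]
contact_force: [0.7, 1.2, -0.3]
width: 0.0
finger_force: 0.0
```

Call:
move_arm(increments="-1 -0.3 -0.4 0.2 0; -1 -0.6 -0.8 0.4 0; -1 -0.8 -1 0.5 0; -1 -0.8 -1 0.5 0; -1 -0.8 -1 0.5 0")

```text
clock: 10.9
ee_pos: [0.4646, 0.2181, 0.2619]
ee_rot: [0.973, 0.231, 0.001, 0.0]
contact_force: [-0.5, 0.2, 0.5]
width: -0.001
finger_force: 0.0
```

```bash
python3 w.py station_key_top .102 w5
```

```text
[0.46462487 0.21813307 0.26189389] ['frame', 'range_z', 'vertical_fov', 'cx', 'cy', 'hand_eye', 'shot']
station_key_top 0.86 [ 52. 211.] [0.5445 0.3179 0.102 ] [0.5445 0.3178 0.102 ]
blob [195  34  31  35 840] [0.5444 0.3191 0.1018] [0.5445004  0.31956867] [0.025 0.025]
blob [ 266   59   47   51 1680] [0.5514 0.2511 0.1059] [0.55045198 0.25015408] [0.038 0.039]
```

The station key is down at 0.102 m and nothing has moved. On to the thermometer.

Call:
move_arm(increments="-1 0.1 -0.5 0 0; -1 0.2 -1 0 0; -1 0.2 -1 0 0")

```text
clock: 11.3
ee_pos: [0.4862, 0.1123, 0.26]
ee_rot: [0.974, 0.228, -0.001, 0.001]
contact_force: [0.6, 0.2, -0.1]
width: 0.001
finger_force: 0.0
```

Call:
move_arm(increments="-1 0.1 -0.5 0 0; -1 0.2 -1 0 0; -1 0.2 -1 0 0")

```text
clock: 11.6
ee_pos: [0.5057, 0.012, 0.2599]
ee_rot: [0.974, 0.227, -0.001, 0.0]
contact_force: [0.7, 0.2, 0.3]
width: 0.001
finger_force: 0.0
```

Call:
move_arm(increments="-1 0.1 -0.5 0 0; -1 0.2 -1 0 0; -1 0.2 -1 0 0")

```text
clock: 11.9
ee_pos: [0.5251, -0.0882, 0.2596]
ee_rot: [0.974, 0.227, -0.001, 0.0]
contact_force: [0.1, 0.2, -0.6]
width: -0.002
finger_force: 0.0
```

Call:
move_arm(increments="-1 0.1 -0.5 0 0; -1 0.2 -1 0 0; -1 0.2 -1 0 0; -1 0.2 -1 0 0")

```text
clock: 12.3
ee_pos: [0.5449, -0.1821, 0.2597]
ee_rot: [0.973, 0.23, -0.001, -0.001]
contact_force: [1.0, -0.2, -0.2]
width: -0.004
finger_force: 0.0
```

```bash
python3 w.py tester_key_top .048 w6
```

```text
[ 0.54489121 -0.18209319  0.25965425] ['frame', 'range_z', 'vertical_fov', 'cx', 'cy', 'hand_eye', 'shot']
tester_key_top 0.97 [200. 380.] [ 0.5743 -0.2919  0.0479] [ 0.5743 -0.2919  0.048 ]
tester_key_top 0.75 [ 42. 137.] [ 6.033e-01 -5.000e-04  4.210e-02] [ 0.6033 -0.0031  0.048 ]
blob [  0   0  16  21 117] [0.5751 0.1141 0.0451] [0.57453595 0.11668347] [0.023 0.01 ]
blob [111   0  36  18 354] [0.6288 0.0177 0.0438] [0.62929584 0.01674833] [0.024 0.031]
blob [ 99  35  21  34 274] [0.5848 0.021  0.0437] [0.58350431 0.02178638] [0.031 0.018]
blob [119  53  11  10  70] [0.5845 0.0049 0.0441] [0.58480006 0.00466919] [0.009 0.01 ]
blob [ 82 105  31  27 429] [0.5217 0.0058 0.0531] [0.5194061  0.00817548] [0.025 0.025]
blob [371 193  20  19 268] [ 0.5724 -0.2931  0.0476] [ 0.57229072 -0.29431256] [0.018 0.019]
blob [ 28 221  21  24 207] [0.3775 0.0264 0.0478] [0.37151721 0.0323106 ] [0.021 0.026]
blob [228 234  22  15  96] [ 0.4664 -0.173   0.0473] [ 0.46180942 -0.17606547] [0.014 0.024]
blob [204 287  30  14  97] [ 0.3897 -0.1828  0.0438] [ 0.38797082 -0.18113533] [0.019 0.033]
```

Call:
move_arm(increments="-1 0.14 -0.5 0 0; -1 0.28 -1 -0.3 0; -1 0.28 -1 -0.7 0; -1 0.28 -1 -0.9 0; -1 0.28 -1 -0.9 0")

```text
clock: 12.9
ee_pos: [0.5712, -0.279, 0.1674]
ee_rot: [0.973, 0.232, -0.002, -0.002]
contact_force: [-0.6, -0.2, -0.2]
width: 0.0
finger_force: 0.0
```

Call:
move_arm(increments="-1 0 -0.12 -0.3 0; -1 0 -0.12 -0.6 0; -1 0 -0.12 -0.8 0; -1 0 -0.12 -0.95 0; -1 0 -0.12 -0.95 0; -1 0 -0.12 -0.95 0")

```text
clock: 13.5
ee_pos: [0.5735, -0.293, 0.0778]
ee_rot: [0.973, 0.232, 0.001, 0.0]
contact_force: [0.0, -0.2, -0.1]
width: -0.001
finger_force: 0.0
```

Call:
move_arm(increments="-1 0 0 -0.04 0; -1 0 0 -0.08 0; -1 0 0 -0.12 0; -1 0 0 -0.15 0; -1 0 0 -0.17 0; -1 0 0 -0.19 0; -1 0 0 -0.21 0; -1 0 0 -0.23 0; -1 0 0 -0.23 0; -1 0 0 -0.23 0")

```text
clock: 14.5
ee_pos: [0.5725, -0.2935, 0.0534]
ee_rot: [0.973, 0.231, -0.0, 0.0]
contact_force: [-1.4, 0.8, 3.0]
width: -0.003
finger_force: 1.6
```

Call:
move_arm(increments="-1 0 0 -0.01 0; -1 0 0 -0.02 0; -1 0 0 -0.02 0; -1 0 0 -0.02 0")

```text
clock: 14.9
ee_pos: [0.5726, -0.2935, 0.0515]
ee_rot: [0.973, 0.231, 0.0, 0.0]
contact_force: [-2.2, 0.6, 5.7]
width: 0.002
finger_force: 2.8
```

Call:
move_arm(increments="-1 0 0 0.1 0; -1 0 0 0.3 0; -1 0 0 0.6 0; -1 0 0 1 0; -1 0 0 1 0")

```text
clock: 15.4
ee_pos: [0.5754, -0.2945, 0.1578]
ee_rot: [0.973, 0.231, 0.004, 0.003]
contact_force: [0.4, 0.4, -0.4]
width: -0.0
finger_force: 0.0
```

Call:
move_arm(increments="-1 -0.2 0.4 0.4 0; -1 -0.28 0.8 0.8 0; -1 -0.28 1 1 0; -1 -0.28 1 1 0; -1 -0.28 1 1 0; -1 -0.28 1 1 0")

```text
clock: 16.0
ee_pos: [0.5439, -0.1945, 0.2502]
ee_rot: [0.973, 0.231, -0.001, -0.0]
contact_force: [0.1, -0.7, -0.9]
width: 0.001
finger_force: 0.0
```

```bash
python3 w.py tester_key_top .042 w7 | grep -E "tester|blob .*0.57.* -0.29"; python3 - <<'E'
from h import *
p=snapshot("scene"); save("end",p)
for n in ("strip_key_top","station_key_top","tester_key_top"):
    for d in spot_point(p,n)[:3]:
        r,c=d["location"]; print(n,round(d["conf"],2),np.round([r,c]),world(p,r,c).round(3))
print(observe()["contact_force"])
E
```

```text
blob [362 188  20  19 271] [ 0.5724 -0.2932  0.0417] [ 0.57249433 -0.29413969] [0.018 0.019]
strip_key_top 0.56 [277. 470.] [0.193 0.365 0.06 ]
strip_key_top 0.55 [185. 279.] [ 0.452 -0.17   0.057]
strip_key_top 0.5 [228. 287.] [0.518 0.009 0.055]
station_key_top 0.47 [305. 339.] [0.551 0.318 0.102]
tester_key_top 0.38 [178. 227.] [ 0.577 -0.296  0.041]
tester_key_top 0.34 [320. 326.] [0.593 0.333 0.091]
[-0.49423643  0.19612398  0.55550256]
```

View pics/end.png

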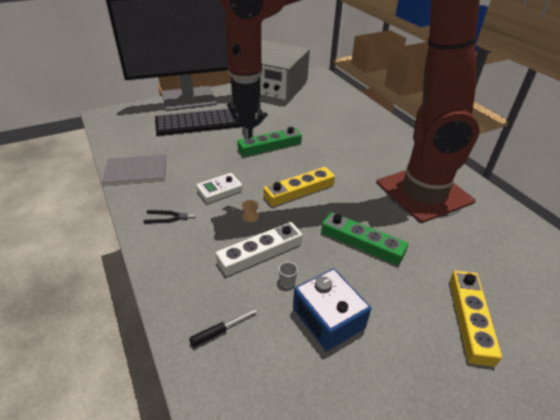

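The final picture shows everything where it was. All three keys are 6 mm down (strip (287,228), station (339,305), thermometer (227,178)), and the arm is clear.

```bash
python3 -c "from cell import *; print(sign_off())"
```

```text
the job is handed in; nothing more can be done
None
```

I pressed the power strip, soldering station and thermometer keys in that order; all three measured 6 mm down afterwards, nothing else had moved, and the job was handed in at about 16 s of the 56 s allowed.

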